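# Clear a jammed vial from the slanted perfume dispenser

## Robot

A 7-joint arm with a two-finger parallel gripper is mounted at the origin on the work surface. World frame = base frame: x ahead of the robot, y to its left, z up, the work surface at z = 0. Lengths are in m, angles in rad, forces in N, time in s.
With the tool pointing down it reaches from about 0.35 to 0.9 m from the base axis. Payload 8.1 kg.
Tool frame: the origin (TCP) lies at the centre of the arm's flange, where the gripper is bolted on; the fingertips stand 178 mm ahead of it and the grasp point (between the pads) lies 159 mm ahead of it; x points along the fingers, y is the direction in which the jaws open and shut, and the axes are right-handed (so a half turn about x gives the same grasp; the last joint's range is limited). The gripper opens to 92 mm and grips with 3 to 60 N. Pads are 19 mm wide; open, the fingers measure 130 mm over their backs; the gripper's body (75 mm by 190 mm) begins 47 mm behind the grasp point.
Start: joints at [1.155, 0.434, 0.025, 1.573, -0.012, 1.134, -0.075], TCP at [0.192, -0.595, 0.405] pointing down, gripper open.
Joint ranges: [-2.62, 2.62], [-0.44, 2.09], [-1.27, 1.32], [0.08, 2.57], [-1.32, 4.46], [0.12, 2], [-2.74, 2.74]. Speed limits (rad/s): [2.22, 2.22, 3.01, 3.01, 3.14, 3.14, 3.14].

## Interface

Orientations are given as a rotation vector (axis times angle).
In Python, from workcell import monitor, imaging, manip gives the robot as it stands.
- The arm moves only by the tool servo_tool, never from a script. Its argument "moves" is a list of rows, each an object with "delta_pos": the shift along the tool's x, y, z in m, a list of three; "rot": the turn, a rotation vector about the tool's x, y, z in rad, a list of three. In form: [{"delta_pos": [x, y, z], "rot": [rx, ry, rz]}, ...]. A call has 1 to 12 rows; each row shifts and turns the commanded pose from where the row before left it, along the tool's axes as they then stand; what a row does not reach is not made up. A row lasts 1/8 s, in which the tool goes at most 62.5 mm and 10.7 degrees, less where a joint would pass 70% of its speed; a pose out of reach is approached as far as the arm can. A call with a gripper value outside its range is refused whole. "jaw" is the opening in per cent of the stroke, from 0 (shut) to 100 (fully open), set as the call begins (left out, the last holds). The fingers move at their own pace and stop on an object; "newtons" is the grip in N (left out, the last holds). Time passes only in rows, so rows that do not move let the fingers close. It gives the time, the measured TCP pose, the force and the opening at its end, in the units of the state.
- monitor.get_obs(): the state, without advancing time (a new reading comes with each control period).
- imaging.camera(name): name is "scene" or "top" or "wrist"; returns the picture (400x640x3 uint8, blue, green, red); there is no depth.
- imaging.get_calibration(name): a dict with "fx", "fy", "cx", "cy" (pixels), "k1" (the pictures are not rectified: a ray, as slopes to the right and down, at radius r is drawn at 1 + k1 r^2 times it, then the intrinsics apply), "position" and "orientation" of the camera in the world; the wrist camera has in their place "T_tool_cam" (4x4, takes a point from camera to tool coordinates, whose origin is the TCP and whose axes are the tool frame's). Camera axes: x right, y down, z forward; pixel columns grow to the right and rows downward; lengths in m; the calibration is good to about 2 mm. A picture is of the moment at which its call begins: read the wrist's pose just before it. get_calibration takes no time and is no camera call.
- manip.job_done(): hands the job in, once; it reports no verdict.
The state is a dict: "time_s": time; "joint_pos": joint angles; "qvel": joint speeds; "joint_torque": joint torques, N m; "tool_pos": TCP position; "orientation": TCP orientation; "ft_force": force on the tool from outside, world axes, zero at the start; "moment": the same for the moment, N m; "width": finger opening in m.
Only numpy, scipy, OpenCV 4.12 (cv2) and the standard library are available. Lean on these libraries where they do the work, as an engineer would, in place of code of your own. Each camera call takes 0.05 s, during which the arm holds its last target.

## Task

A perfume vial is jammed in one lane of the slanted plywood dispenser. Draw the blue-handled clearing rod out of its holder on the stand, push the vial with it down through that lane until it comes out of the lower end and lies in the open tray against the stop, then slide the rod fully back into its holder. Leave the vial in the other lane, the oil bottle, the honey jar and the tin where they are.

Things in the scene. Friction and masses are not known exactly. Their poses are not given: they have to be found in the camera images.
- stand: The plywood stand, fixed: base board 185 x 190 mm, stepped cheeks 6 mm thick either side. On it stand side by side, 50 mm apart and in any order, two lanes and the rod holder, parallel, all leaning 32 degrees from vertical, running down and away from the robot, mouths level at 195 mm over the table. Only the rod's handle stands above the mouths. Origin: on the table under the middle mouth.
- lane_jam: Plywood lane with the jammed vial: square sleeve, inside 22 mm, outside 32 mm. Origin: centre of the upper mouth, on the axis. z points up along the sleeve, out of the mouth; x square to it, up and away from the robot, to the clear slotted cover; y level, across. Sleeve from z = 0 to -110 mm; below it the open tray (same floor, low walls, no cover) down to the stop at z = -190 mm.
- lane_jam_spring (a joint): Steel leaf spring on the clear cover of lane_jam: through a 10 mm slot its dimple presses the vial to the floor at z = -75 mm with about 9 N, so the vial stays put and takes 6 to 12 N to push. Once the vial's upper end is past it the vial slides into the tray by itself. Value in m: about -0.001 on the vial, -0.002 with none (dimple then 5 mm from the axis, and it yields).
- lane_free: The other lane, the same in all, the spare vial lying in its tray and its sleeve empty. Origin and axes as for lane_jam.
- holder: The rod's holder: a darker square wooden sleeve, inside 16 x 16 mm, outside 26 mm, 90 mm long, open at both ends, parallel to the lanes, fixed. Origin: centre of its upper mouth; z up along the sleeve, out of the mouth; x and y as for the lanes.
- rod_handle (a point): Clearing rod, 60 g: round wooden shaft 12 mm thick, 112 mm long, below a round blue handle 26 mm thick, 60 mm long. This point: centre of the handle, 142 mm from the tip; z runs from tip to handle. At the start the rod is home in its holder: shaft inside, the handle's flat shoulder (112 mm from the tip) resting on the holder's mouth.
- rod_tip (a point): The centre of the shaft's free end, the same rod; z as for rod_handle.
- vial_center (a point): Centre of the jammed roll-on perfume vial: amber glass, gold cap, a cylinder 18 mm thick, 70 mm long, 35 g, lying on the lane's floor, cap to the mouth. Its upper end is 20 to 45 mm below the mouth at the start; in the tray against the stop its centre lies at z = -155 mm, x = -2 mm of lane_jam. z runs along it to the cap.
- spare_center (a point): Centre of the spare vial, the same kind, lying in the tray of lane_free. Leave alone.
- oil: Green glass olive oil bottle with green cap, 60 mm thick, 205 mm tall, standing on the table beside the stand; origin at its underside. Leave alone.
- honey: Honey jar with brass lid, 66 mm thick, 78 mm tall, standing on the table beside the stand; origin at its underside. Leave alone.
- tin: Flat round tin with red lid, 64 mm thick, 38 mm tall, standing on the table beside the stand; origin at its underside. Leave alone.
Mind the look-alikes: they are no part of the job. What is shaped like the part that bears rod_handle but yellow is not meant.

How it is judged:
By the outcome, as a careful person would: the job done as asked, in the order asked, and still so for the second after the job is handed in, with the robot touching nothing.
It also fails if it takes over 72 s, if anything falls off the work surface, if the arm or the gripper's body presses on something with over 40 N, if the wrist force passes 120 N, or if a joint passes its speed limit or range.

## Working session

There is one attempt and no reset: what is moved stays moved. The work goes in short steps, Python scripts to look and compute and a tool call to move; the robot and the scene stay as the last step left them, time stands still between calls to the robot, and variables do not carry over. Pictures are saved under pics/ and viewed, and the job is handed in when it is done.

Besides the shell and the picture viewer there is one more tool, called after "Request:" in YAML: its name, and indented under it one key for each argument. servo_tool: Moves the arm, as the interface text tells. Its arguments: {"type":"object","properties":{"moves":{"type":"array","items":{"type":"object","properties":{"delta_pos":{"type":"array","items":{"type":"number"}},"rot":{"type":"array","items":{"type":"number"}}}}},"jaw":{"type":"number"},"newtons":{"type":"number"}},"required":["moves"]}

```bash
ls; mkdir -p pics
python3 - <<'E'
from workcell import monitor, imaging, manip
import cv2,json
print(monitor.get_obs())
for n in ["scene","top","wrist"]:
    print(n,imaging.get_calibration(n))
    cv2.imwrite(f"pics/{n}0.png",imaging.camera(n))
E
```

```text
pics
{'time_s': 0.0, 'joint_pos': array([ 1.15536779,  0.43523024,  0.02497097,  1.57411956, -0.01160518,
        1.13401449, -0.07509441]), 'qvel': array([-2.40135460e-04, -3.18405125e-05, -1.16918577e-04, -1.66750135e-04,
       -1.03201820e-03, -3.51107037e-04,  3.38811409e-04]), 'joint_torque': array([-9.14501379e-04, -6.67841077e+01,  9.84886475e-01, -3.14459431e+01,
       -6.04979158e-02,  4.26847301e-02,  1.38578043e-04]), 'tool_pos': array([ 0.19224007, -0.59444476,  0.40393153]), 'orientation': array([ 2.05291536,  0.32538655, -2.05373089]), 'ft_force': array([-0.8642122 ,  0.21278532,  0.70738684]), 'moment': array([ 0.02777819,  0.00271855, -0.00722776]), 'width': 0.09169625752474139}
scene {'fx': 389.3919084289331, 'fy': 389.3919084289331, 'cx': 318.89308411728206, 'cy': 199.3709564987593, 'k1': -0.007757242252168215, 'position': array([ 1.11499454, -0.15906522,  0.92688889]), 'orientation': array([-2.13511155, -1.55010334,  0.47893645])}
top {'fx': 488.432153855164, 'fy': 488.432153855164, 'cx': 317.348585315454, 'cy': 207.2584877253698, 'k1': -0.09769846603364264, 'position': array([ 0.47263423, -0.01969755,  1.61519153]), 'orientation': array([-2.18908859,  2.14106565, -0.12468936])}
wrist {'fx': 336.2930282534833, 'fy': 336.2930282534833, 'cx': 323.05574621108576, 'cy': 192.3808827875642, 'k1': 0.001014472832458744, 'T_tool_cam': array([[ 4.61488874e-04, -2.88248429e-01,  9.57555550e-01,
         2.02355281e-02],
       [ 9.99999120e-01, -1.05788405e-03, -8.00394174e-04,
        -4.45968537e-04],
       [ 1.24369511e-03,  9.57555076e-01,  2.88247687e-01,
        -7.82891171e-02],
       [ 0.00000000e+00,  0.00000000e+00,  0.00000000e+00,
         1.00000000e+00]])}
```

View pics/scene0.png

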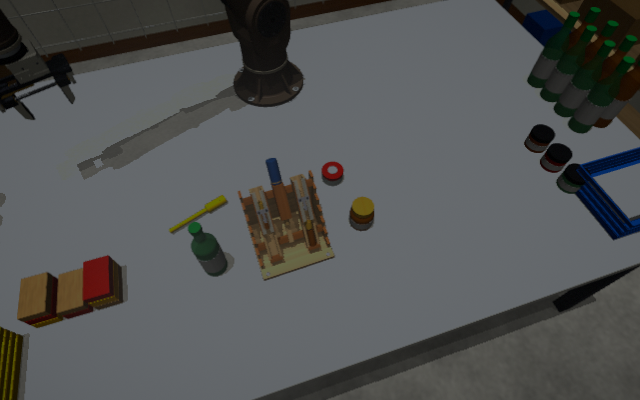

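View pics/top0.png

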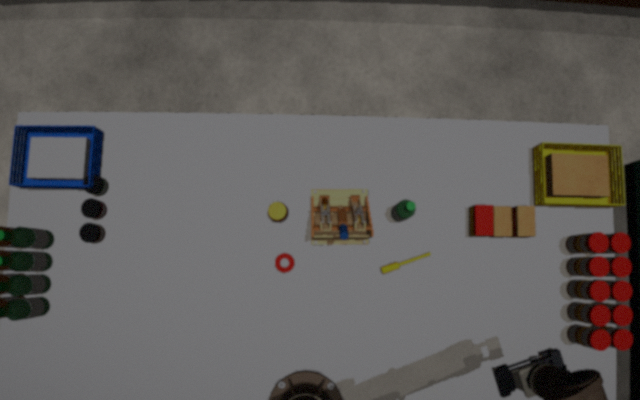

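View pics/wrist0.png

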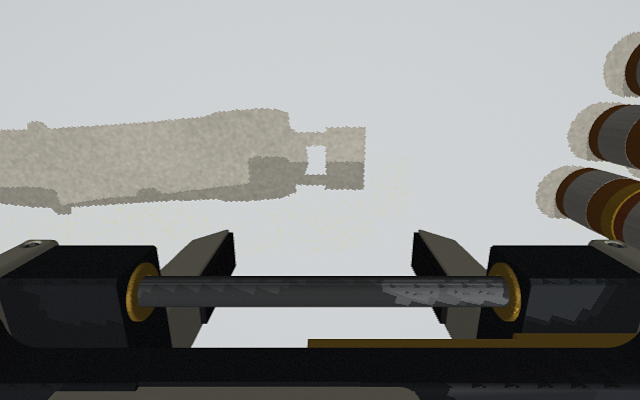

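The stand is at about (285,220) in the scene view and (340,215) in the top view, with the blue handle in the middle slot. I'll enlarge both.

Run:
```python
import cv2
a=cv2.imread("pics/scene0.png")[145:285,220:350]; 
a=cv2.convertScaleAbs(a,alpha=1.6,beta=10)
cv2.imwrite("pics/s0z.png",cv2.resize(a,None,fx=4.2,fy=4.2,interpolation=cv2.INTER_CUBIC))
a=cv2.imread("pics/top0.png")[180:255,295:385]
a=cv2.convertScaleAbs(a,alpha=2.2,beta=10)
cv2.imwrite("pics/t0z.png",cv2.resize(a,None,fx=8,fy=8,interpolation=cv2.INTER_CUBIC))
```

```text
(no output)
```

View pics/s0z.png

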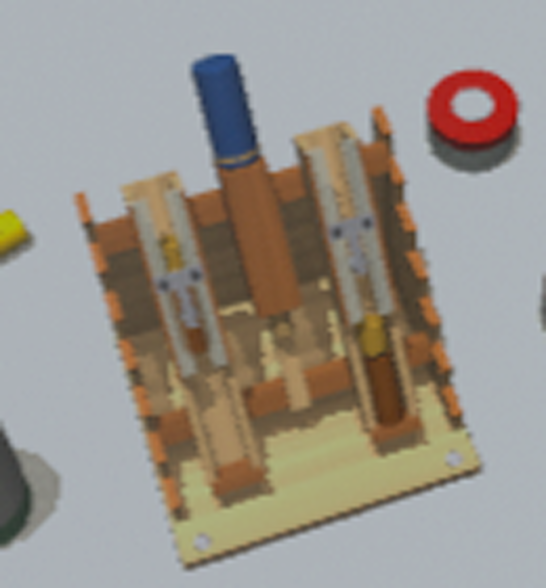

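View pics/t0z.png

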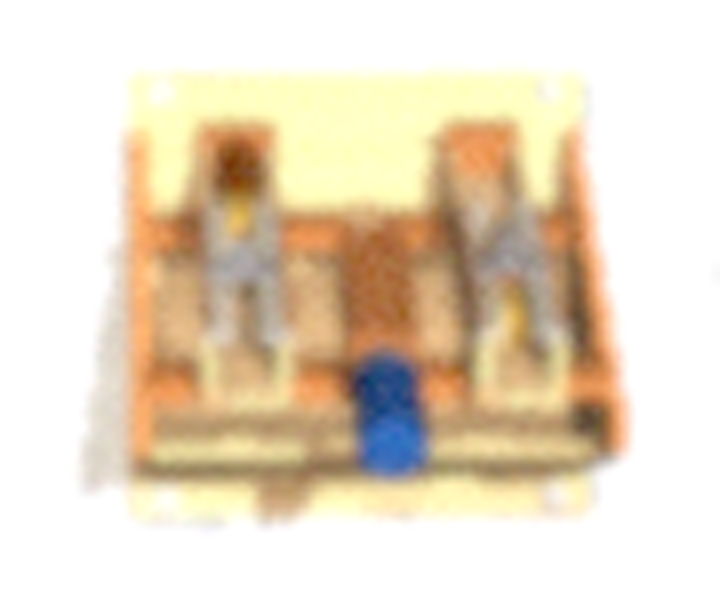

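```bash
cat > h.py <<'E'
import numpy as np, cv2
from scipy.spatial.transform import Rotation as R
from scipy.optimize import least_squares
from workcell import monitor, imaging, manip
C={n:imaging.get_calibration(n) for n in ["scene","top","wrist"]}
def campose(n,tp=None,to=None):
    c=C[n]
    if n=="wrist":
        T=np.eye(4);T[:3,:3]=R.from_rotvec(to).as_matrix();T[:3,3]=tp
        return T@c["T_tool_cam"]
    T=np.eye(4);T[:3,:3]=R.from_rotvec(c["orientation"]).as_matrix();T[:3,3]=c["position"];return T
def proj(n,P,T=None):
    c=C[n]; T=campose(n) if T is None else T
    p=(np.atleast_2d(P)-T[:3,3])@T[:3,:3]
    s=p[:,:2]/p[:,2:]; r2=(s**2).sum(1,keepdims=True); s=s*(1+c["k1"]*r2)
    return s*[c["fx"],c["fy"]]+[c["cx"],c["cy"]]
a=np.radians(32); S,Cc=np.sin(a),np.cos(a)
def pt(q,y,xl,zl,):  # q=(x,y,yaw): lane offset y, lane-frame x,z -> world
    l=np.array([0,y,.195])+xl*np.array([Cc,0,S])+zl*np.array([-S,0,Cc])
    c,s=np.cos(q[2]),np.sin(q[2])
    return np.array([q[0]+c*l[0]-s*l[1],q[1]+s*l[0]+c*l[1],l[2]])
def save(name,img,crop=None,f=1,gain=1.6):
    if crop: img=img[crop[1]:crop[3],crop[0]:crop[2]]
    cv2.imwrite("pics/"+name,cv2.resize(cv2.convertScaleAbs(img,alpha=gain,beta=8),None,fx=f,fy=f,interpolation=cv2.INTER_CUBIC))
E
python3 - <<'E'
from h import *
sz=lambda u,v:(220+u/4.2,145+v/4.2); tz=lambda u,v:(295+u/8,180+v/8)
obs=[("scene",(0,0,.06),sz(214,64)),("scene",(0,0,0),sz(238,162)),("top",(0,0,.06),tz(392,447)),
("scene",(-.034,.016,0),None)]
obs=[("scene",(0,0,.06),sz(214,64)),("top",(0,0,.06),tz(392,447)),
("scene",(-.066,.016,0),sz(123,190)),("scene",(-.034,.016,0),sz(178,178)),
("scene",(.034,.016,0),sz(296,140)),("scene",(.066,.016,0),sz(352,127))]
base=[((1,-1),(588,75)),((1,1),(133,75)),((-1,1),(130,515)),((-1,-1),(592,515))]
def res(v):
    q=v[:3];r=[]
    for n,(y,x,z),o in obs: r+=list(proj(n,pt(q,y,x,z))[0]-o)
    for (i,j),o in base:
        l=np.array([v[3]+i*.0925,j*.095]);c,s=np.cos(q[2]),np.sin(q[2])
        P=[q[0]+c*l[0]-s*l[1],q[1]+s*l[0]+c*l[1],.008]
        r+=list((proj("top",P)[0]-tz(*o)))
    return np.array(r)
s=least_squares(res,[.42,-.05,0,.05]);print(s.x);print(res(s.x).reshape(-1,2).round(2))
E
```

```text
[ 0.57507608 -0.1000505   0.01973231  0.0486256 ]
[[-0.99 -2.88]
 [ 0.67  1.54]
 [-0.14  1.4 ]
 [ 0.49  0.39]
 [ 1.03  1.37]
 [ 0.93  0.74]
 [ 0.18 -0.26]
 [ 0.   -0.44]
 [ 0.18  0.3 ]
 [ 0.19  0.39]]
```

```bash
cat >> h.py <<'E'
Q=np.array([.5751,-.1000,.0197])
def Rt(q,flip=1):
    c,s=np.cos(q[2]),np.sin(q[2])
    x=np.array([S*c,S*s,-Cc]); y=flip*np.array([-s,c,0]); return np.stack([x,y,np.cross(x,y)],1)
def plan(tp,to,p,Rm,n):
    R0=R.from_rotvec(to); rv=(R0.inv()*R.from_matrix(Rm)).as_rotvec()
    Rc=R0; pc=np.array(tp); rows=[]
    for k in range(n):
        # rows shift along the tool axes as they stand before the row
        tgt=np.array(tp)+(np.array(p)-tp)*(k+1)/n
        d=Rc.inv().apply(tgt-pc).round(4); w=(rv/n).round(4)
        rows.append({"delta_pos":d.tolist(),"rot":w.tolist()})
        pc=pc+Rc.apply(d); Rc=Rc*R.from_rotvec(w)
    import json; print(json.dumps(rows)); print("end err mm",(pc-p)*1e3,"deg",np.degrees((R.from_matrix(Rm)*Rc.inv()).magnitude()), "total deg",np.degrees(np.linalg.norm(rv)),"dist",np.linalg.norm(p-np.array(tp)))
E
python3 - <<'E'
from h import *
o=monitor.get_obs()
print(R.from_rotvec(o["orientation"]).as_matrix().round(3))
for f in (1,-1):
    p=pt(Q,0,0,.03+.10)-.159*Rt(Q)[:,0]
    print(p); plan(o["tool_pos"],o["orientation"],p,Rt(Q,f),12)
E
```

```text
[[-0.     0.308 -0.952]
 [ 0.001 -0.952 -0.308]
 [-1.    -0.001  0.   ]]
[ 0.42198305 -0.10301679  0.4400859 ]
[{"delta_pos": [-0.003, -0.0331, -0.0308], "rot": [-0.2289, -0.0098, 0.0657]}, {"delta_pos": [-0.0052, -0.025, -0.0375], "rot": [-0.2289, -0.0098, 0.0657]}, {"delta_pos": [-0.0069, -0.0154, -0.042], "rot": [-0.2289, -0.0098, 0.0657]}, {"delta_pos": [-0.008, -0.005, -0.0443], "rot": [-0.2289, -0.0098, 0.0657]}, {"delta_pos": [-0.0085, 0.0057, -0.0441], "rot": [-0.2289, -0.0098, 0.0657]}, {"delta_pos": [-0.0081, 0.0162, -0.0416], "rot": [-0.2289, -0.0098, 0.0657]}, {"delta_pos": [-0.0072, 0.0256, -0.0367], "rot": [-0.2289, -0.0098, 0.0657]}, {"delta_pos": [-0.0055, 0.0337, -0.0298], "rot": [-0.2289, -0.0098, 0.0657]}, {"delta_pos": [-0.0034, 0.0398, -0.0213], "rot": [-0.2289, -0.0098, 0.0657]}, {"delta_pos": [-0.0007, 0.0438, -0.0116], "rot": [-0.2289, -0.0098, 0.0657]}, {"delta_pos": [0.0021, 0.0452, -0.0015], "rot": [-0.2289, -0.0098, 0.0657]}, {"delta_pos": [0.0051, 0.0442, 0.0088], "rot": [-0.2289, -0.0098, 0.0657]}]
end err mm [-0.0434419  0.0158176 -0.0149182] deg 0.0212
[... 443 characters left out ...]
, -0.0276], "rot": [0.0238, 0.0462, 0.0069]}, {"delta_pos": [0.0025, -0.0365, -0.0267], "rot": [0.0238, 0.0462, 0.0069]}, {"delta_pos": [0.0035, -0.0372, -0.0257], "rot": [0.0238, 0.0462, 0.0069]}, {"delta_pos": [0.0043, -0.0378, -0.0246], "rot": [0.0238, 0.0462, 0.0069]}, {"delta_pos": [0.0053, -0.0384, -0.0235], "rot": [0.0238, 0.0462, 0.0069]}, {"delta_pos": [0.006, -0.039, -0.0223], "rot": [0.0238, 0.0462, 0.0069]}, {"delta_pos": [0.0067, -0.0395, -0.0211], "rot": [0.0238, 0.0462, 0.0069]}, {"delta_pos": [0.0074, -0.0401, -0.0198], "rot": [0.0238, 0.0462, 0.0069]}]
end err mm [-0.0260571   0.00162815  0.03552054] deg 0.03899615801665303 total deg 36.04741521835772 dist 0.5437426442745803
```

Request:
servo_tool:
  moves:
    - {"delta_pos": [-0.003,-0.033,-0.031],"rot": [0.024,0.046,0.007]}
    - {"delta_pos": [-0.002,-0.034,-0.03],"rot": [0.024,0.046,0.007]}
    - {"delta_pos": [-0.001,-0.0345,-0.0295],"rot": [0.024,0.046,0.007]}
    - {"delta_pos": [0.0005,-0.035,-0.0285],"rot": [0.024,0.046,0.007]}
    - {"delta_pos": [0.0015,-0.036,-0.0275],"rot": [0.024,0.046,0.007]}
    - {"delta_pos": [0.0025,-0.0365,-0.0265],"rot": [0.024,0.046,0.007]}
    - {"delta_pos": [0.0035,-0.037,-0.0255],"rot": [0.024,0.046,0.007]}
    - {"delta_pos": [0.0045,-0.038,-0.0245],"rot": [0.024,0.046,0.007]}
    - {"delta_pos": [0.0055,-0.0385,-0.0235],"rot": [0.024,0.046,0.007]}
    - {"delta_pos": [0.006,-0.039,-0.022],"rot": [0.024,0.046,0.007]}
    - {"delta_pos": [0.0065,-0.0395,-0.021],"rot": [0.024,0.046,0.007]}
    - {"delta_pos": [0.0075,-0.04,-0.02],"rot": [0.024,0.046,0.007]}
  jaw: 100

```text
time_s: 1.65
tool_pos: [0.4222, -0.1019, 0.44]
orientation: [2.74, 0.021, -1.519]
ft_force: [1.4, -1.1, -0.8]
width: 0.0921
```

Request:
servo_tool:
  moves:
    - {"delta_pos": [0,0,0],"rot": [0,0,0]}
    - {"delta_pos": [0,0,0],"rot": [0,0,0]}
    - {"delta_pos": [0,0,0],"rot": [0,0,0]}

```text
time_s: 2.02
tool_pos: [0.4216, -0.1045, 0.4396]
orientation: [2.738, 0.019, -1.523]
ft_force: [0.3, -0.3, 0.3]
width: 0.0916
```

Run:
```python
from h import *
o=monitor.get_obs(); print(o["time_s"],o["tool_pos"],o["orientation"],o["ft_force"])
im=imaging.camera("wrist"); np.save("w1.npy",im)
T=campose("wrist",o["tool_pos"],o["orientation"]); np.save("w1T.npy",T)
save("w1.png",im,gain=1.4,f=1.25)
```

```text
2.025 [ 0.42162619 -0.10445489  0.4396376 ] [ 2.7379039   0.01896434 -1.52284847] [ 0.33284177 -0.27720861  0.30397363]
```

View pics/w1.png

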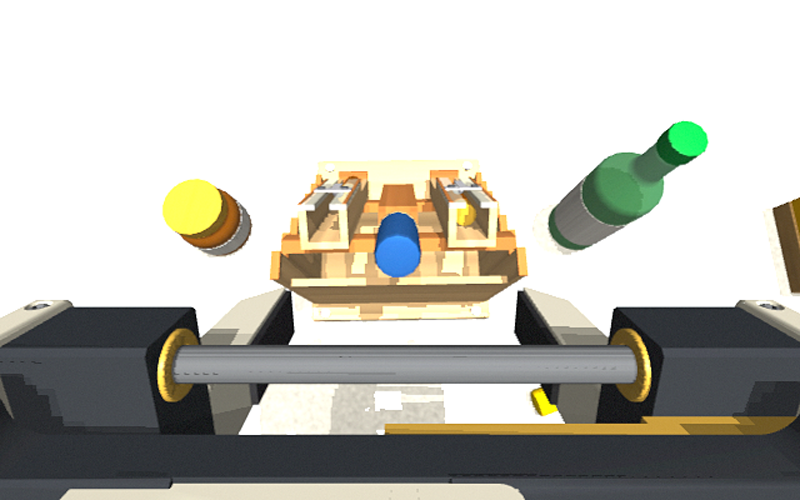

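The handle is between the fingers at about (398,245). The right lane, mouth at (470,220), shows a gold cap inside, so it is the jammed one. I'll zoom in for a fine fit.

Run:
```python
from h import *
im=np.load("w1.npy"); T=np.load("w1T.npy")
f=3.4
save("w1z.png",im,(210,120,430,260),f,1.0)
for n,P in dict(j=[pt(Q,-.05+b,a,0) for a in(-.016,.016) for b in(-.016,.016)],f=[pt(Q,.05+b,a,0) for a in(-.016,.016) for b in(-.016,.016)],h=[pt(Q,0,0,.06),pt(Q,0,0,0)]).items():
    print(n,((proj("wrist",P,T)-[210,120])*f).round(0).tolist())
```

```text
j [[642.0, 290.0], [513.0, 290.0], [650.0, 164.0], [517.0, 165.0]]
f [[239.0, 292.0], [110.0, 293.0], [234.0, 166.0], [101.0, 167.0]]
h [[375.0, 315.0], [376.0, 229.0]]
```

View pics/w1z.png

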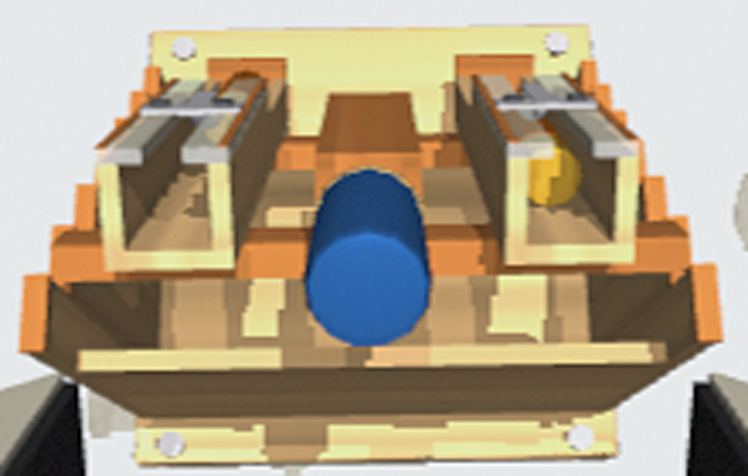

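Run:
```python
from h import *
T=np.load("w1T.npy"); f=3.4
obs=[((-.066,-.016,0),(635,262)),((-.034,-.016,0),(506,265)),((.034,-.016,0),(233,268)),((.066,-.016,0),(104,271)),((0,0,.06),(368,290)),
((-.066,.016,0),(637,140)),((-.034,.016,0),(508,140)),((.034,.016,0),(230,148)),((.066,.016,0),(97,149))]
sc=[((0,0,.06),(271,160.2)),((-.066,.016,0),(249.3,190.2)),((-.034,.016,0),(262.4,187.4)),((.034,.016,0),(290.5,178.3)),((.066,.016,0),(303.8,175.2))]
for z in (0,1):
  def res(v,full=False):
    r=[]
    for (y,x,zz),o in obs: r+=list((proj("wrist",pt(v,y,x,zz)+[0,0,v[3]*z],T)[0]-[210,120])*f-o)
    return np.array(r)
  s=least_squares(res,[.58,-.1,0.02,0],loss="soft_l1");print(s.x);print(res(s.x).reshape(-1,2).round(1).tolist())
  print([ (proj("scene",pt(s.x,*k))[0]-o).round(1).tolist() for k,o in sc])
  print("pred scene top", proj("top",pt(s.x,0,0,.06))[0], "meas 344,235.9")
```

```text
[ 0.58083413 -0.09814433  0.03272056  0.        ]
[[-1.0, 1.9], [0.1, 1.3], [0.7, 3.3], [1.3, 2.6], [0.1, -3.9], [3.3, -2.1], [0.1, 0.3], [-3.4, -2.7], [-3.2, -1.4]]
[[0.2, -1.1], [1.4, 3.5], [2.0, 2.3], [2.5, 2.9], [2.4, 2.2]]
pred scene top [344.16955618 235.34842041] meas 344,235.9
[ 0.58149265 -0.09821285  0.03175301 -0.00201024]
[[-2.6, 1.6], [-0.6, 0.8], [2.1, 2.5], [3.6, 1.7], [0.5, -4.8], [1.7, -1.4], [-0.5, 0.8], [-1.9, -2.5], [-0.6, -1.3]]
[[0.3, -0.9], [1.4, 3.7], [2.0, 2.5], [2.5, 3.2], [2.5, 2.4]]
pred scene top [344.18685013 235.11451434] meas 344,235.9
```

```bash
sed -i 's/^Q=.*/Q=np.array([.5808,-.0982,.0325])/' h.py
python3 - <<'E'
from h import *
o=monitor.get_obs()
p=pt(Q,0,-.0005,.034)-.159*Rt(Q)[:,0]
print(p); plan(o["tool_pos"],o["orientation"],p,Rt(Q,-1),6)
print(R.from_matrix(Rt(Q,-1)).as_rotvec())
E
```

```text
[ 0.47815579 -0.10153711  0.35840832]
[{"delta_pos": [0.0165, -0.0004, -0.0009], "rot": [-0.0024, 0.0005, -0.0018]}, {"delta_pos": [0.0165, -0.0003, -0.0008], "rot": [-0.0024, 0.0005, -0.0018]}, {"delta_pos": [0.0164, -0.0003, -0.0008], "rot": [-0.0024, 0.0005, -0.0018]}, {"delta_pos": [0.0165, -0.0003, -0.0009], "rot": [-0.0024, 0.0005, -0.0018]}, {"delta_pos": [0.0165, -0.0002, -0.0008], "rot": [-0.0024, 0.0005, -0.0018]}, {"delta_pos": [0.0165, -0.0002, -0.0008], "rot": [-0.0024, 0.0005, -0.0018]}]
end err mm [ 0.00662414 -0.02823938 -0.03381086] deg 0.015638172979085537 total deg 1.039953774344996 dist 0.09901096886649172
[ 2.7336424   0.0444256  -1.51528273]
```

Request:
servo_tool:
  moves:
    - {"delta_pos": [0.0165,-0.0004,-0.0009],"rot": [-0.0024,0.0005,-0.0018]}
    - {"delta_pos": [0.0165,-0.0003,-0.0008],"rot": [-0.0024,0.0005,-0.0018]}
    - {"delta_pos": [0.0164,-0.0003,-0.0008],"rot": [-0.0024,0.0005,-0.0018]}
    - {"delta_pos": [0.0165,-0.0003,-0.0009],"rot": [-0.0024,0.0005,-0.0018]}
    - {"delta_pos": [0,0,0],"rot": [-0.0024,0.0005,-0.0018]}
    - {"delta_pos": [0,0,0],"rot": [-0.0024,0.0005,-0.0018]}
    - {"delta_pos": [0,0,0],"rot": [0,0,0]}
  jaw: 55
  newtons: 30

```text
time_s: 2.95
tool_pos: [0.4595, -0.1017, 0.3863]
orientation: [2.734, 0.046, -1.513]
ft_force: [0.8, 0.1, -0.1]
width: 0.0505
```

Run:
```python
from h import *
o=monitor.get_obs(); print(o["time_s"],o["tool_pos"],o["orientation"],o["ft_force"],o["width"])
im=imaging.camera("wrist"); np.save("w2.npy",im)
T=campose("wrist",o["tool_pos"],o["orientation"]); np.save("w2T.npy",T)
save("w2.png",im,(200,100,440,300),3.2,.9)
f=3.2
for n,P in dict(j=[pt(Q,-.05+b,a,0) for a in(-.016,.016) for b in(-.016,.016)],f=[pt(Q,.05+b,a,0) for a in(-.016,.016) for b in(-.016,.016)],h=[pt(Q,0,0,.06),pt(Q,0,0,0)]).items():
    print(n,((proj("wrist",P,T)-[200,100])*f).round(0).tolist())
p=pt(Q,0,-.0005,.034)-.159*Rt(Q)[:,0]
plan(o["tool_pos"],o["orientation"],p,Rt(Q,-1),3)
```

```text
2.95 [ 0.45950052 -0.10167151  0.38630609] [ 2.73385229  0.04572028 -1.51252183] [ 0.82334171  0.09643514 -0.08008017] 0.050519307312581266
j [[715.0, 437.0], [562.0, 437.0], [729.0, 290.0], [569.0, 289.0]]
f [[236.0, 437.0], [82.0, 437.0], [229.0, 289.0], [69.0, 289.0]]
h [[401.0, 503.0], [399.0, 365.0]]
[{"delta_pos": [0.0112, 0.0002, -0.0003], "rot": [0.0005, -0.0005, 0.0001]}, {"delta_pos": [0.0112, 0.0001, -0.0004], "rot": [0.0005, -0.0005, 0.0001]}, {"delta_pos": [0.0111, 0.0002, -0.0003], "rot": [0.0005, -0.0005, 0.0001]}]
end err mm [-0.01749308 -0.02571951  0.0388162 ] deg 0.011006868908494678 total deg 0.12270867334594829 dist 0.03356073260984711
```

View pics/w2.png

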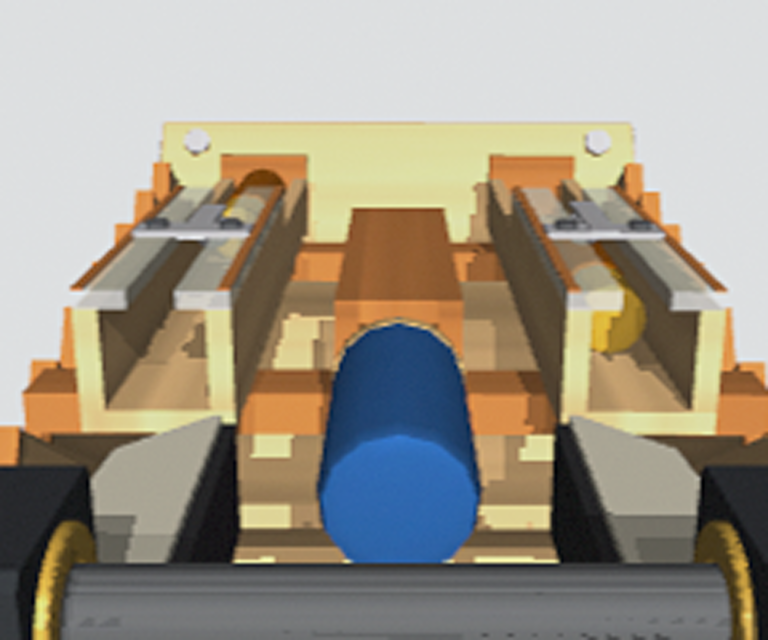

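Predicted and seen points agree: the handle end is at (400,503), and the mouth corners match within about 2 px of the original image. I'll descend and grip.

Request:
servo_tool:
  moves:
    - {"delta_pos": [0.0112,0.0002,-0.0003],"rot": [0,0,0]}
    - {"delta_pos": [0.0112,0.0001,-0.0004],"rot": [0,0,0]}
    - {"delta_pos": [0.0112,0.0002,-0.0003],"rot": [0,0,0]}
    - {"delta_pos": [0,0,0],"rot": [0,0,0]}
    - {"delta_pos": [0,0,0],"rot": [0,0,0]}

```text
time_s: 3.62
tool_pos: [0.4784, -0.101, 0.3576]
orientation: [2.733, 0.048, -1.514]
ft_force: [-0.6, 0.7, 0.8]
width: 0.0503
```

Request:
servo_tool:
  moves:
    - {"delta_pos": [0,0,0]}
    - {"delta_pos": [0,0,0]}
    - {"delta_pos": [0,0,0]}
    - {"delta_pos": [0,0,0]}
    - {"delta_pos": [0,0,0]}
    - {"delta_pos": [0,0,0]}
    - {"delta_pos": [0,0,0]}
    - {"delta_pos": [0,0,0]}
  jaw: 10
  newtons: 30

```text
schema error: expected keys delta_pos, rot
```

Run:
```python
from h import *
o=monitor.get_obs(); print(o["time_s"],o["tool_pos"],o["orientation"],o["ft_force"],o["moment"],o["width"])
np.save("grasp.npy",np.r_[o["tool_pos"],o["orientation"]])
im=imaging.camera("wrist")
save("w3.png",im,(150,100,490,340),2.3,.9)
```

```text
3.625 [ 0.47842726 -0.1010075   0.35762392] [ 2.73291569  0.04783533 -1.51410933] [-0.55771131  0.74446503  0.81444876] [ 0.00095475  0.61050591 -0.01796764] 0.05029243042106326
```

View pics/w3.png

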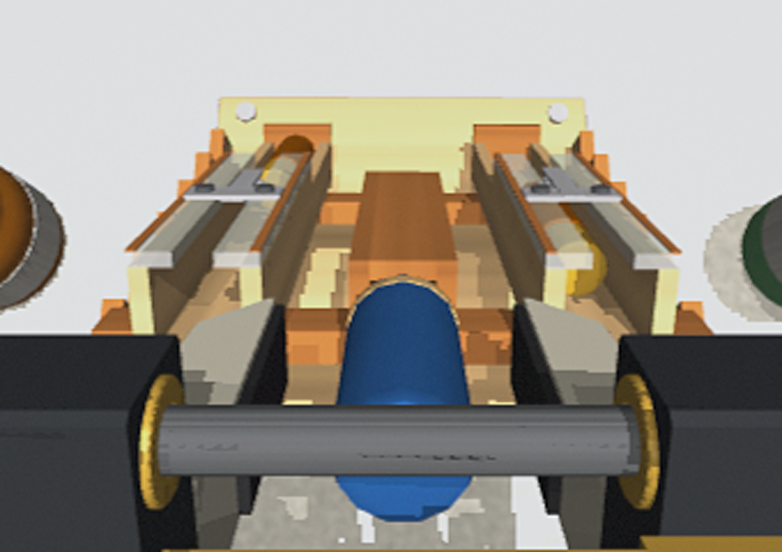

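Request:
servo_tool:
  moves:
    - {"delta_pos": [0,0,0],"rot": [0,0,0]}
    - {"delta_pos": [0,0,0],"rot": [0,0,0]}
    - {"delta_pos": [0,0,0],"rot": [0,0,0]}
    - {"delta_pos": [0,0,0],"rot": [0,0,0]}
    - {"delta_pos": [0,0,0],"rot": [0,0,0]}
    - {"delta_pos": [0,0,0],"rot": [0,0,0]}
    - {"delta_pos": [0,0,0],"rot": [0,0,0]}
    - {"delta_pos": [0,0,0],"rot": [0,0,0]}
  jaw: 10
  newtons: 30

```text
time_s: 4.68
tool_pos: [0.4784, -0.1013, 0.3579]
orientation: [2.733, 0.047, -1.513]
ft_force: [-2.9, -0.1, 5.6]
width: 0.0252
```

Run:
```python
from h import *
o=monitor.get_obs(); print(o["time_s"],o["tool_pos"],o["orientation"],o["ft_force"],o["moment"],o["width"])
np.save("grasp.npy",np.r_[o["tool_pos"],o["orientation"]])
```

```text
4.675 [ 0.47836982 -0.10132229  0.3578997 ] [ 2.73342018  0.04662766 -1.51324675] [-2.88075969 -0.09396743  5.61623865] [-0.13458942  0.76525788 -0.09732544] 0.025165425852760624
```

Request:
servo_tool:
  moves:
    - {"delta_pos": [-0.006,0,0],"rot": [0,0,0]}
    - {"delta_pos": [-0.01,0,0],"rot": [0,0,0]}
    - {"delta_pos": [-0.014,0,0],"rot": [0,0,0]}
    - {"delta_pos": [-0.016,0,0],"rot": [0,0,0]}
    - {"delta_pos": [-0.016,0,0],"rot": [0,0,0]}
    - {"delta_pos": [-0.016,0,0],"rot": [0,0,0]}
    - {"delta_pos": [-0.016,0,0],"rot": [0,0,0]}
    - {"delta_pos": [-0.016,0,0],"rot": [0,0,0]}
    - {"delta_pos": [-0.014,0,0],"rot": [0,0,0]}
    - {"delta_pos": [-0.006,0,0],"rot": [0,0,0]}
    - {"delta_pos": [0,0,0],"rot": [0,0,0]}
    - {"delta_pos": [0,0,0],"rot": [0,0,0]}

```text
time_s: 6.18
tool_pos: [0.4093, -0.1035, 0.4676]
orientation: [2.733, 0.047, -1.515]
ft_force: [0.1, 0.3, -0.8]
width: 0.0254
```

Run:
```python
from h import *
g=np.load("grasp.npy")
o=monitor.get_obs(); print(o["time_s"],o["tool_pos"],o["orientation"],o["ft_force"],o["moment"],o["width"])
Rg=R.from_rotvec(g[3:]).as_matrix()
print("delta in grasp tool axes", Rg.T@(o["tool_pos"]-g[:3]), (R.from_matrix(Rg).inv()*R.from_rotvec(o["orientation"])).as_rotvec())
im=imaging.camera("wrist"); save("w4.png",im,(120,60,520,360),2,.9)
im=imaging.camera("scene"); save("s4.png",im,(200,110,360,290),3.3,1.6)
# lane target: tool offset
L=pt(Q,-.05,-.002,0)-pt(Q,0,0,0); Rn=R.from_rotvec(o["orientation"]).as_matrix()
print("lane shift in tool axes",Rn.T@L, "stand R vs tool", (R.from_matrix(Rn).inv()*R.from_matrix(Rt(Q,-1))).as_rotvec())
```

```text
6.175 [ 0.40934957 -0.10349461  0.46756566] [ 2.73294385  0.0474152  -1.51453905] [ 0.13151357  0.29233756 -0.82337345] [-0.04455136  0.66957398  0.00426176] 0.025356114053308655
delta in grasp tool axes [-0.12959559 -0.0001591   0.00030906] [-4.17698701e-05 -8.63563399e-04 -5.59030369e-04]
lane shift in tool axes [-6.18341116e-05  4.99963964e-02  2.08722946e-03] stand R vs tool [ 0.00174478 -0.00020146  0.00122849]
```

View pics/w4.png

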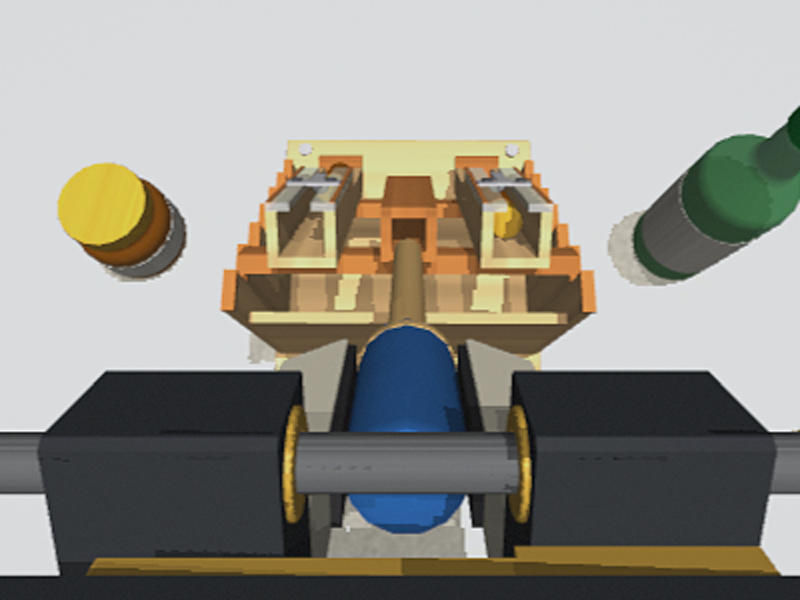

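View pics/s4.png

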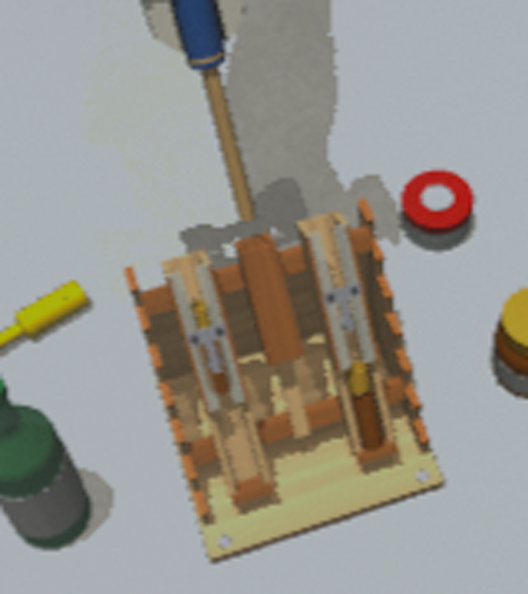

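Request:
servo_tool:
  moves:
    - {"delta_pos": [0,0.006,0],"rot": [0,0,0]}
    - {"delta_pos": [0,0.012,0.0005],"rot": [0,0,0]}
    - {"delta_pos": [0,0.014,0],"rot": [0,0,0]}
    - {"delta_pos": [0,0.012,0],"rot": [0,0,0]}
    - {"delta_pos": [0,0.006,0],"rot": [0,0,0]}
    - {"delta_pos": [0,0,0],"rot": [0,0,0]}
    - {"delta_pos": [0,0,0],"rot": [0,0,0]}
    - {"delta_pos": [0,0,0],"rot": [0,0,0]}

```text
time_s: 7.28
tool_pos: [0.4107, -0.1532, 0.4677]
orientation: [2.733, 0.048, -1.513]
ft_force: [-0.6, -0.1, -0.2]
width: 0.0256
```

Run:
```python
from h import *
g=np.load("grasp.npy")
o=monitor.get_obs(); print(o["time_s"],o["ft_force"],o["width"])
Rg=R.from_rotvec(g[3:]).as_matrix()
print("delta in grasp tool axes", Rg.T@(o["tool_pos"]-g[:3]), (R.from_matrix(Rg).inv()*R.from_rotvec(o["orientation"])).as_rotvec())
im=imaging.camera("wrist"); save("w5.png",im,(200,90,430,240),3.4,.9)
```

```text
7.275 [-0.62616504 -0.07400967 -0.21096329] 0.02564031224680779
delta in grasp tool axes [-0.12987451  0.0495236   0.00050388] [-0.00070862 -0.00023024 -0.00051207]
```

View pics/w5.png

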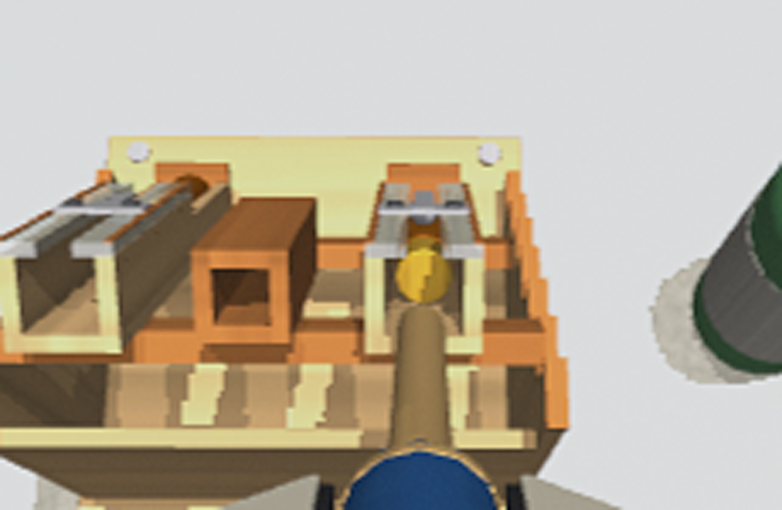

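Request:
servo_tool:
  moves:
    - {"delta_pos": [0.005,0.0002,0],"rot": [0,0,0]}
    - {"delta_pos": [0.007,0.0002,0],"rot": [0,0,0]}
    - {"delta_pos": [0.007,0,0],"rot": [0,0,0]}
    - {"delta_pos": [0.007,0,0],"rot": [0,0,0]}
    - {"delta_pos": [0.006,0,0],"rot": [0,0,0]}
    - {"delta_pos": [0,0,0],"rot": [0,0,0]}
  newtons: 45

```text
time_s: 8.07
tool_pos: [0.4278, -0.1533, 0.44]
orientation: [2.733, 0.048, -1.515]
ft_force: [-0.5, 0.2, -0.8]
width: 0.0253
```

Request:
servo_tool:
  moves:
    - {"delta_pos": [0.004,0,0],"rot": [0,0,0]}
    - {"delta_pos": [0.004,0,0],"rot": [0,0,0]}
    - {"delta_pos": [0.004,0,0],"rot": [0,0,0]}
    - {"delta_pos": [0.004,0,0],"rot": [0,0,0]}
    - {"delta_pos": [0.004,0,0],"rot": [0,0,0]}
    - {"delta_pos": [0.004,0,0],"rot": [0,0,0]}
    - {"delta_pos": [0.004,0,0],"rot": [0,0,0]}
    - {"delta_pos": [0.004,0,0],"rot": [0,0,0]}

```text
time_s: 9.07
tool_pos: [0.4447, -0.153, 0.4137]
orientation: [2.733, 0.046, -1.513]
ft_force: [-4.7, -0.6, 6.7]
width: 0.0259
```

Run:
```python
from h import *
g=np.load("grasp.npy")
o=monitor.get_obs(); print(o["time_s"],o["ft_force"],o["width"])
Rg=R.from_rotvec(g[3:]).as_matrix()
print("delta", Rg.T@(o["tool_pos"]-g[:3]), "F tool",Rg.T@o["ft_force"])
im=imaging.camera("wrist"); save("w6.png",im,(200,90,430,240),3.4,.9)
im=imaging.camera("scene"); save("s6.png",im,(200,110,360,290),3.3,1.6)
```

```text
9.075 [-4.65705225 -0.58623426  6.66369285] 0.025858695819767383
delta [-0.06606255  0.05053182  0.00038207] F tool [-8.12853063  0.42842035  0.42432833]
```

View pics/w6.png

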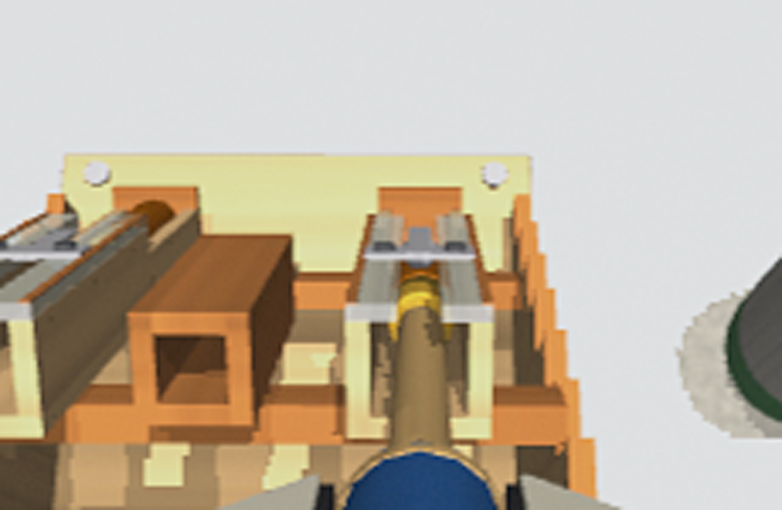

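View pics/s6.png

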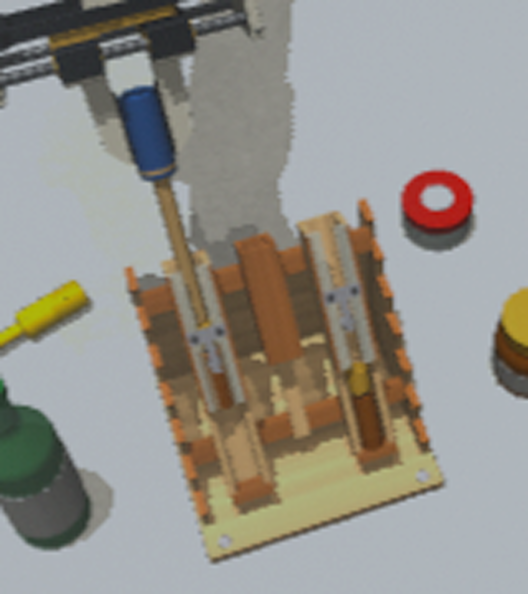

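The rod is in the jammed lane and pushing on the cap with 8 N, tip at z of about -46 mm. I'll continue.

Request:
servo_tool:
  moves:
    - {"delta_pos": [0.004,0,0],"rot": [0,0,0]}
    - {"delta_pos": [0.004,0,0],"rot": [0,0,0]}
    - {"delta_pos": [0.004,0,0],"rot": [0,0,0]}
    - {"delta_pos": [0.004,0,0],"rot": [0,0,0]}
    - {"delta_pos": [0.004,0,0],"rot": [0,0,0]}
    - {"delta_pos": [0.004,0,0],"rot": [0,0,0]}
    - {"delta_pos": [0.004,0,0],"rot": [0,0,0]}
    - {"delta_pos": [0.004,0,0],"rot": [0,0,0]}
    - {"delta_pos": [0.003,0,0],"rot": [0,0,0]}
    - {"delta_pos": [0.003,0,0],"rot": [0,0,0]}
    - {"delta_pos": [0,0,0],"rot": [0,0,0]}
    - {"delta_pos": [0,0,0],"rot": [0,0,0]}

```text
time_s: 10.68
tool_pos: [0.4649, -0.1521, 0.3812]
orientation: [2.733, 0.047, -1.514]
ft_force: [0.7, 0.1, -0.3]
width: 0.0251
```

Run:
```python
from h import *
g=np.load("grasp.npy")
o=monitor.get_obs(); print(o["time_s"],o["ft_force"],o["width"])
Rg=R.from_rotvec(g[3:]).as_matrix()
print("delta", Rg.T@(o["tool_pos"]-g[:3]), "F tool",Rg.T@o["ft_force"])
im=imaging.camera("scene"); save("s7.png",im,(200,110,360,290),3.3,1.6)
```

```text
10.675 [ 0.67977102  0.07525979 -0.29397924] 0.025142274482442883
delta [-0.02785573  0.05026375  0.00054865] F tool [ 0.61112305 -0.05200323 -0.42190135]
```

View pics/s7.png

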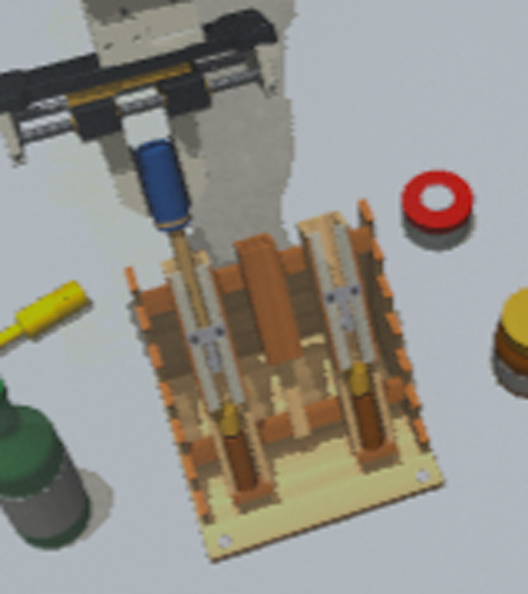

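The vial lies in the tray against the stop, at (238,450), matching the spare. I'll retract.

Request:
servo_tool:
  moves:
    - {"delta_pos": [-0.006,0,0],"rot": [0,0,0]}
    - {"delta_pos": [-0.012,0,0],"rot": [0,0,0]}
    - {"delta_pos": [-0.014,0,0],"rot": [0,0,0]}
    - {"delta_pos": [-0.014,0,0],"rot": [0,0,0]}
    - {"delta_pos": [-0.014,0,0],"rot": [0,0,0]}
    - {"delta_pos": [-0.014,0,0],"rot": [0,0,0]}
    - {"delta_pos": [-0.014,0,0],"rot": [0,0,0]}
    - {"delta_pos": [-0.01,0,0],"rot": [0,0,0]}
    - {"delta_pos": [-0.004,0,0],"rot": [0,0,0]}
    - {"delta_pos": [0,0,0],"rot": [0,0,0]}

```text
time_s: 11.98
tool_pos: [0.4107, -0.154, 0.4678]
orientation: [2.733, 0.047, -1.513]
ft_force: [0.2, 0.4, -0.8]
width: 0.0256
```

Request:
servo_tool:
  moves:
    - {"delta_pos": [0,-0.006,0],"rot": [0,0,0]}
    - {"delta_pos": [0,-0.012,0],"rot": [0,0,0]}
    - {"delta_pos": [0,-0.014,0],"rot": [0,0,0]}
    - {"delta_pos": [0,-0.012,0],"rot": [0,0,0]}
    - {"delta_pos": [0,-0.006,0],"rot": [0,0,0]}
    - {"delta_pos": [0,0,0],"rot": [0,0,0]}
    - {"delta_pos": [0,0,0],"rot": [0,0,0]}
    - {"delta_pos": [0,0,0],"rot": [0,0,0]}
    - {"delta_pos": [0,0,0],"rot": [0,0,0]}

```text
time_s: 13.1
tool_pos: [0.409, -0.1043, 0.4677]
orientation: [2.734, 0.046, -1.514]
ft_force: [-1.0, -0.1, -0.7]
width: 0.0254
```

Run:
```python
from h import *
g=np.load("grasp.npy")
o=monitor.get_obs(); print(o["time_s"],o["ft_force"],o["width"])
Rg=R.from_rotvec(g[3:]).as_matrix()
print("delta", Rg.T@(o["tool_pos"]-g[:3]), (R.from_matrix(Rg).inv()*R.from_rotvec(o["orientation"])).as_rotvec())
im=imaging.camera("wrist"); save("w8.png",im,(120,60,520,360),2,.9)
save("w8z.png",im,(280,120,360,190),9,.9)
```

```text
13.1 [-0.95203141 -0.09872616 -0.7444508 ] 0.02541568218798962
delta [-0.12985785  0.00059807  0.0005591 ] [ 4.17290741e-04 -2.76784960e-04 -9.08430396e-05]
```

View pics/w8.png

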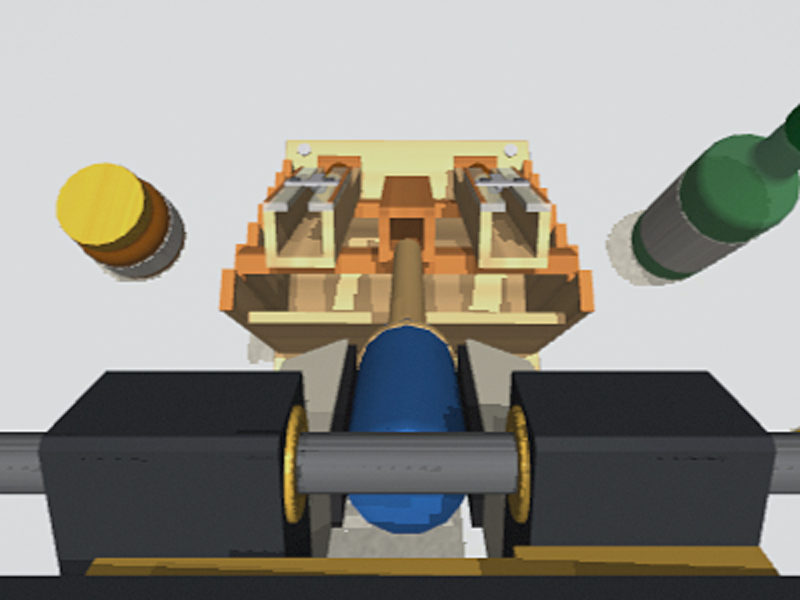

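View pics/w8z.png

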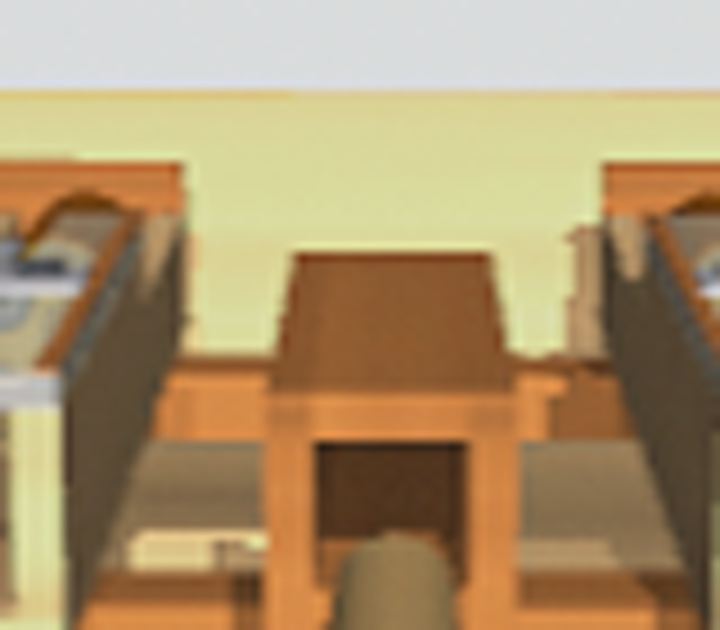

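Request:
servo_tool:
  moves:
    - {"delta_pos": [0,-0.0005,-0.0005],"rot": [0,0,0]}
    - {"delta_pos": [0.005,0,0],"rot": [0,0,0]}
    - {"delta_pos": [0.005,0,0],"rot": [0,0,0]}
    - {"delta_pos": [0.005,0,0],"rot": [0,0,0]}
    - {"delta_pos": [0.004,0,0],"rot": [0,0,0]}
    - {"delta_pos": [0.004,0,0],"rot": [0,0,0]}
    - {"delta_pos": [0.004,0,0],"rot": [0,0,0]}
    - {"delta_pos": [0.003,0,0],"rot": [0,0,0]}
    - {"delta_pos": [0,0,0],"rot": [0,0,0]}

```text
time_s: 14.28
tool_pos: [0.4254, -0.1029, 0.4424]
orientation: [2.733, 0.047, -1.514]
ft_force: [0.9, 0.2, -0.2]
width: 0.0255
```

Run:
```python
from h import *
g=np.load("grasp.npy")
o=monitor.get_obs(); print(o["time_s"],o["ft_force"],o["width"])
Rg=R.from_rotvec(g[3:]).as_matrix()
print("delta", Rg.T@(o["tool_pos"]-g[:3]), Rg.T@o["ft_force"])
im=imaging.camera("wrist"); 
save("w9z.png",im,(260,100,380,200),6,.9)
```

```text
14.275 [ 0.85195775  0.22015071 -0.16425803] 0.02546854392158575
delta [-9.96955923e-02 -2.02283896e-04  5.00150679e-05] [ 0.59513136 -0.19086088 -0.64083526]
```

View pics/w9z.png

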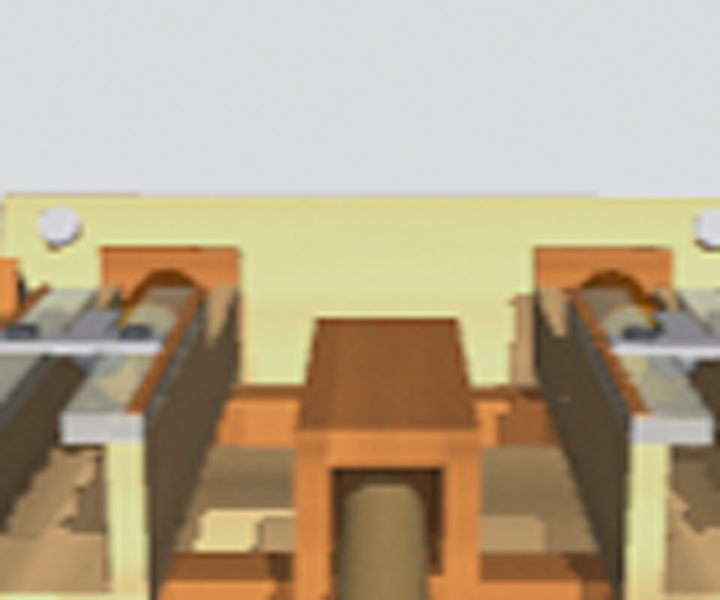

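The tip has entered the holder freely. I'll slide it home.

Request:
servo_tool:
  moves:
    - {"delta_pos": [0.007,0,0],"rot": [0,0,0]}
    - {"delta_pos": [0.01,0,0],"rot": [0,0,0]}
    - {"delta_pos": [0.01,0,0],"rot": [0,0,0]}
    - {"delta_pos": [0.01,0,0],"rot": [0,0,0]}
    - {"delta_pos": [0.01,0,0],"rot": [0,0,0]}
    - {"delta_pos": [0.01,0,0],"rot": [0,0,0]}
    - {"delta_pos": [0.01,0,0],"rot": [0,0,0]}
    - {"delta_pos": [0.01,0,0],"rot": [0,0,0]}
    - {"delta_pos": [0.009,0,0],"rot": [0,0,0]}
    - {"delta_pos": [0.007,0,0],"rot": [0,0,0]}
    - {"delta_pos": [0.002,0,0],"rot": [0,0,0]}
    - {"delta_pos": [0,0,0],"rot": [0,0,0]}

```text
time_s: 15.82
tool_pos: [0.4758, -0.1011, 0.362]
orientation: [2.733, 0.047, -1.514]
ft_force: [1.0, 0.7, -0.5]
width: 0.0256
```

Request:
servo_tool:
  moves:
    - {"delta_pos": [0.0015,0,0],"rot": [0,0,0]}
    - {"delta_pos": [0.0015,0,0],"rot": [0,0,0]}
    - {"delta_pos": [0.001,0,0],"rot": [0,0,0]}
    - {"delta_pos": [0,0,0],"rot": [0,0,0]}
    - {"delta_pos": [0,0,0],"rot": [0,0,0]}

```text
time_s: 16.45
tool_pos: [0.4779, -0.1012, 0.3586]
orientation: [2.733, 0.047, -1.514]
ft_force: [0.9, -0.8, -0.1]
width: 0.0253
```

Run:
```python
from h import *
g=np.load("grasp.npy")
o=monitor.get_obs(); print(o["time_s"],o["ft_force"],o["width"])
Rg=R.from_rotvec(g[3:]).as_matrix()
print("delta", Rg.T@(o["tool_pos"]-g[:3]), Rg.T@o["ft_force"])
im=imaging.camera("wrist"); 
save("w10.png",im,(200,100,440,280),3.2,.9)
```

```text
16.45 [ 0.88867733 -0.80067826 -0.07717371] 0.025258444017027492
delta [-8.78254931e-04 -1.36701123e-04  5.28013630e-05] [ 0.52251665  0.83065598 -0.68831377]
```

View pics/w10.png

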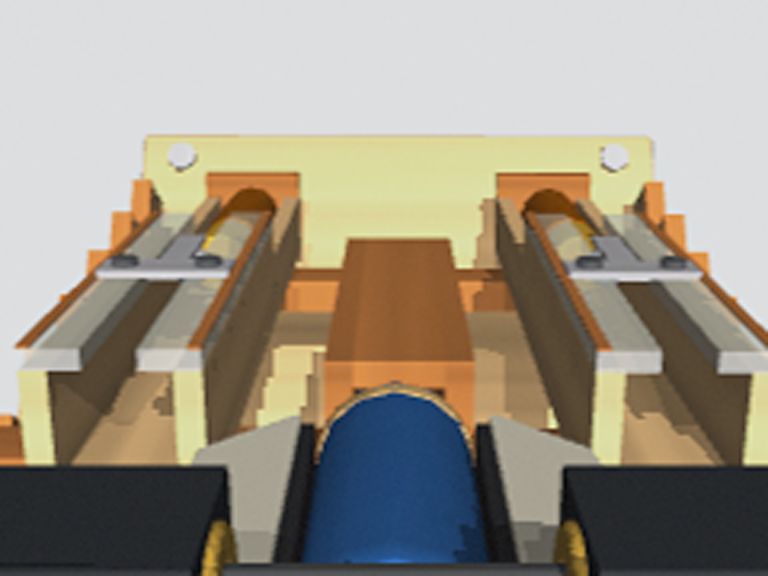

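Request:
servo_tool:
  moves:
    - {"delta_pos": [0.0006,0,0],"rot": [0,0,0]}
    - {"delta_pos": [0.0006,0,0],"rot": [0,0,0]}
    - {"delta_pos": [0,0,0],"rot": [0,0,0]}
    - {"delta_pos": [0,0,0],"rot": [0,0,0]}

```text
time_s: 17.0
tool_pos: [0.4783, -0.1011, 0.3579]
orientation: [2.733, 0.047, -1.513]
ft_force: [-3.6, 1.4, 6.7]
width: 0.0255
```

Seated: the pose matches the original grasp, with 7 N axial contact. I'll release.

Request:
servo_tool:
  moves:
    - {"delta_pos": [0,0,0],"rot": [0,0,0]}
    - {"delta_pos": [0,0,0],"rot": [0,0,0]}
    - {"delta_pos": [0,0,0],"rot": [0,0,0]}
    - {"delta_pos": [0,0,0],"rot": [0,0,0]}
    - {"delta_pos": [0,0,0],"rot": [0,0,0]}
  jaw: 55

```text
time_s: 17.62
tool_pos: [0.4785, -0.1011, 0.3575]
orientation: [2.733, 0.047, -1.514]
ft_force: [-1.1, -0.6, 0.3]
width: 0.0507
```

Request:
servo_tool:
  moves:
    - {"delta_pos": [-0.005,0,0],"rot": [0,0,0]}
    - {"delta_pos": [-0.01,0,0],"rot": [0,0,0]}
    - {"delta_pos": [-0.015,0,0],"rot": [0,0,0]}
    - {"delta_pos": [-0.02,0,0],"rot": [0,0,0]}
    - {"delta_pos": [-0.02,0,0],"rot": [0,0,0]}
    - {"delta_pos": [-0.02,0,0],"rot": [0,0,0]}
    - {"delta_pos": [-0.01,0,0],"rot": [0,0,0]}
    - {"delta_pos": [0,0,0],"rot": [0,0,0]}
    - {"delta_pos": [0,0,0],"rot": [0,0,0]}

```text
time_s: 18.75
tool_pos: [0.4255, -0.1029, 0.4419]
orientation: [2.733, 0.047, -1.514]
ft_force: [1.0, 0.0, -0.8]
width: 0.051
```

Run:
```python
from h import *
o=monitor.get_obs(); print(o["time_s"],o["ft_force"],o["width"])
T=campose("wrist",o["tool_pos"],o["orientation"])
im=imaging.camera("wrist"); save("w11.png",im,(200,100,440,280),3.2,.9)
print((proj("wrist",pt(Q,0,0,.06),T)-[200,100])*3.2)
im=imaging.camera("scene"); save("s11.png",im,(200,110,360,290),3.3,1.6)
a=cv2.imread("pics/scene0.png"); save("s0b.png",a,(200,110,360,290),3.3,1.6)
```

```text
18.75 [ 1.02135955  0.03023253 -0.83315644] 0.05095383662214869
[[399.05258839 357.24753304]]
```

View pics/w11.png

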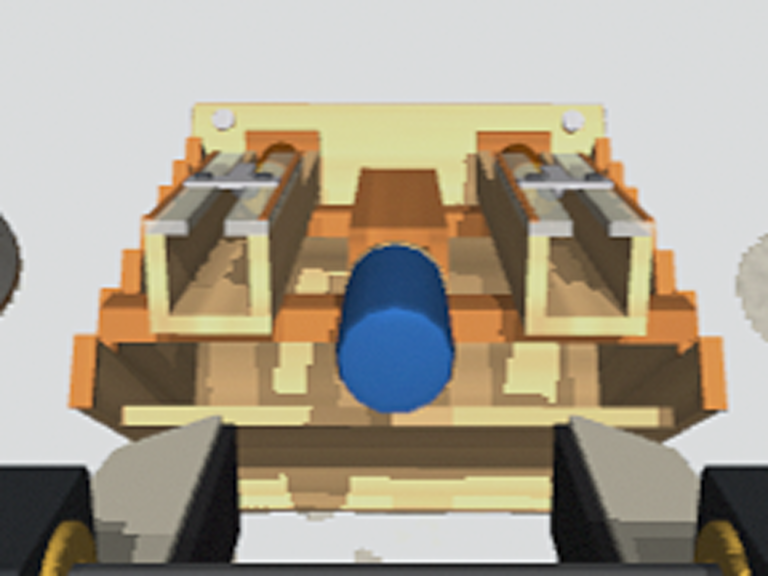

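View pics/s11.png

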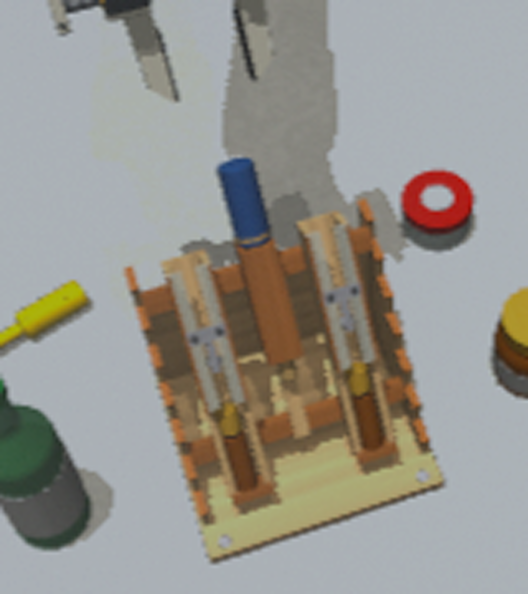

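View pics/s0b.png

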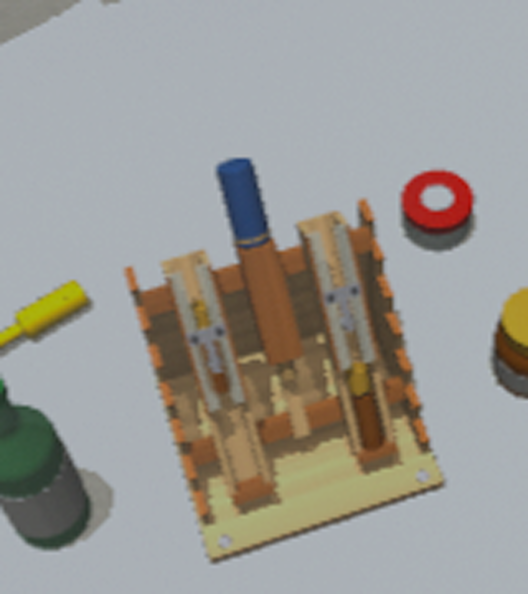

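The rod is home: its handle is at (243,200) in both the before and after pictures. The vial is in the tray against the stop at (238,450), and nothing else has moved. I'll hand in.

Run:
```python
from workcell import manip
print(manip.job_done())
```

```text
the job is handed in; nothing more can be done
None
```

The job is done and handed in at about 19 s of the 72 s allowed. I drew the blue rod from the middle holder and pushed the vial down the lane on the oil bottle's side. It took about 8 N. Then I slid the rod back into its holder, released it and backed the gripper off about 100 mm.

- **Vial:** the last scene picture shows it in the tray against the stop, lying the same way as the spare in the other lane.
- **Rod:** the tool came back to its original grasp pose within about 0.3 mm, with about 7 N of contact at the holder's mouth. In the scene picture the handle sits where it did at the start.
- **Other things:** the spare vial, oil bottle, honey jar and tin look unmoved in the scene pictures, though the bottle and jar are only partly in the final crop.
- **Disagreements:** my first pose estimate from the fixed cameras was about 6 mm off the wrist-camera fit. The fixed scene view still differed from that fit by 2–3 px at the lane mouths. I used the wrist fit, and the grasp and both insertions went in freely. One gripper call was refused for a missing key and moved nothing.

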